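# Get the circuit board out from behind the bottles for rework

### The arm

A 7-joint arm with a two-finger parallel gripper is mounted at the origin on the work surface. World frame = base frame: x ahead of the robot, y to its left, z up, the work surface at z = 0. Lengths are in m, angles in rad, forces in N, time in s.
With the tool pointing down it reaches from about 0.35 to 0.9 m from the base axis. Payload 19.9 kg.
Tool frame: the origin (TCP) lies at the very end of the fingers, on their centre line; the grasp point (between the pads) lies arm.grasp_offset behind it (arm.grasp_offset is the distance from the TCP to the grasp point, in m); z points along the fingers, y is the line along which they close (so a half turn about z gives the same grasp; the last joint's range is limited). The gripper opens to 94 mm and grips with 3 to 60 N. Pads are 16 mm wide; open, the fingers measure 119 mm over their backs; the gripper's body (75 mm by 177 mm) begins 78 mm behind the grasp point.
Start: joints at [1.234, 0.417, -0.01, 1.614, 0.005, 1.111, -0.053], TCP at [0.182, -0.598, 0.205] pointing down, gripper open.
Joint ranges: [-2.81, 2.81], [-0.39, 2.02], [-1.27, 1.25], [0.06, 2.57], [-1.19, 4.33], [0.19, 2], [-2.82, 2.82]. Speed limits (rad/s): [1.89, 1.89, 2.39, 2.39, 3.01, 3.01, 3.01].

### API

Orientations are given as a rotation vector (axis times angle).
In Python, from workcell import get_state, optics, order, nets, arm gives the robot as it stands.
- The arm moves only by the shell command python3 -m creep 'ROWS' [OPENING] [FORCE]. ROWS is JSON, a list of rows, each an object with "travel": the shift along the world's x, y, z in mm, a list of three; "rotation": the turn, a rotation vector about the world's x, y, z in rad, a list of three. A call has exactly 5 rows; each row is the pose to reach, as a shift and turn from the pose commanded when the call began; what a row does not reach only later rows make up. A row lasts 1/12 s, in which the tool goes at most 41.7 mm and 7.16 degrees, less where a joint would pass 70% of its speed; a pose out of reach is approached as far as the arm can. A call with a gripper value outside its range is refused whole. OPENING is the gripper command: -1 is fully open, 1 is shut, values between are in proportion, set as the call begins (- or left out, the last holds). The fingers move at their own pace and stop on an object; FORCE is the grip in N (left out, the last holds). Time passes only in rows, so rows that repeat a pose let the fingers close, or fill a call up. It gives the time, the measured TCP pose, the force, the opening and the grip force at its end, in the units of the state.
- get_state(): the state, without advancing time (a new reading comes with each control period).
- optics.camera(name): name is "scene" or "top" or "wrist"; returns the picture (420x560x3 uint8, red, green, blue); there is no depth.
- optics.camera_model(name): a dict with "vfov" (degrees; the focal length in pixels is half the picture's height over the tangent of half this angle, whatever the lens; pixels are square), "cx", "cy" (the principal point, pixels), "rvec" (rotation vector, rad) and "tvec" (3), from world to camera coordinates, as OpenCV has them; the wrist camera has in their place "tool_from_camera" (4x4, takes a point from camera to tool coordinates, whose origin is the TCP and whose axes are the flange's). Camera axes: x right, y down, z forward; pixel columns grow to the right and rows downward; lengths in m; the calibration is good to about 2 mm. A picture is of the moment at which its call begins: read the wrist's pose just before it. camera_model takes no time and is no camera call.
- order.close_job(): hands the job in; it is judged then, once.
Trained networks look in the newest picture that a camera, given by its name, has taken for a name from the list of things; names that differ only in an ending like _2 or _b are one class to them, and where a whole thing is asked for, a point or a joint stands for the part that bears it (a point fixed in the world has none). Each returns a list of dicts, best first, with "p" (0 to 1); they miss things now and then, are a little off and sometimes report something else, mostly with a low value. They report only what shows in the picture. A call takes as long as a camera call. They do not tell look-alikes from the thing itself.
- nets.masks_of(camera, target): "region" (420x560 bool, what is visible of it) and "extent" ([left, top, right, bottom] in pixels, round what is visible of it).
- nets.place_of(camera, target): "xy" ([column, row] in pixels: a listed point, or the origin of a listed thing).
The state is a dict: "time": time; "q": joint angles; "qd": joint speeds; "effort": joint torques, N m; "position": TCP position; "ee_rot": TCP orientation; "ft_force": force on the tool from outside, world axes, zero at the start; "ft_torque": the same for the moment, N m; "grip_width": finger opening in m; "grasp_force": force on a finger pad.
Only numpy, scipy, OpenCV 4.12 (cv2) and the standard library are available. Lean on these libraries where they do the work, as an engineer would, in place of code of your own. Each camera call takes 0.05 s, during which the arm holds its last target. There are 200 camera calls.

### The job

The circuit board in the bench tray has to go on the firebrick, but the spray can, the jar and the slim bottle stand in the way: first set all three standing on the grey side mat, and while they wait there put the board, pins down, in the middle of the top of the brick with its long side along the brick's. Then stand each container back in the tray, centred on the cork coaster it came from. Do not tip a container over, and leave the solder reel in the tray where it is.

Things in the scene. Friction and masses are not known exactly. Their poses are not given: they have to be found in the camera images.
- spray_can: Aluminium spray can with a paper band and a narrower black cap: straight round body 52 mm in diameter from the base up to 102 mm, cap 34 mm in diameter, 128 mm tall in all, about 0.22 kg. Starts upright on the square cork coaster. Origin: centre of the underside; z up along the can.
- wide_jar: White plastic jar with a black screw lid, a plain cylinder 62 mm in diameter and 100 mm tall, about 0.25 kg. Starts upright on the large round coaster. Origin: centre of the underside; z up.
- slim_bottle: Grey plastic flux bottle with a paper band and a thin white nozzle: straight round body 36 mm in diameter up to 94 mm, nozzle to 122 mm, about 0.12 kg. Starts upright on the small round coaster. Origin: centre of the underside; z up.
- coaster_square: Square cork coaster 64 x 64 mm, 4 mm thick, fixed in the tray: the spray can's place. The three coasters lie in a row about 85 mm apart along the tray's near side, in any order. Origin: centre of the underside, 4 mm above the table; the container stands 4 mm above the origin.
- coaster_large: Round cork coaster 78 mm in diameter, 4 mm thick, fixed in the tray: the jar's place. Origin: centre of the underside, 4 mm above the table.
- coaster_small: Round cork coaster 50 mm in diameter, 4 mm thick, fixed in the tray: the slim bottle's place. Origin: centre of the underside, 4 mm above the table.
- board: Green circuit board 90 mm long (own x) by 53 mm wide (own y), 20 mm high overall, about 0.06 kg: a pin row under each long edge (9 mm high, it stands on these), a black socket strip flush along each long edge on top. Lies flat, pins down, in the far half of the tray behind the containers, its long side roughly across in front of the robot; can be gripped over its 53 mm width at the middle of the long sides. Origin: centre of the underside (pin tips); z up.
- brick: Tan firebrick lying on the table, fixed, 230 mm long (own x) by 114 mm wide (own y) by 64 mm high, flat top. On one side of the tray, the grey mat on the other. Origin: centre of the underside; the top is 64 mm above it.
- side_mat: Grey mat lying on the table, fixed, 260 mm long (own x) by 120 mm wide (own y), 3 mm thick, empty at the start: the side area. Long side roughly pointing away from the robot. Origin: centre of the underside.
- solder_reel: Reel of solder lying flat in the far half of the tray beside the board, blue with a yellow face, 50 mm in diameter, 20 mm high, loose: to be left where it is. Origin: centre of the underside. (Tray: bare aluminium, 240 mm deep by 290 mm wide, floor 4 mm thick, rim 12 mm high.)
Things that resemble listed ones, but are neither listed nor needed, are in the scene too. Leave any blue or orange look-alike of the slim_bottle alone.

How it is judged:
On the way, in this order (a step that is already met when the one before it is completed fails the run):
1. the spray can, the jar and the slim bottle all stand released on the side mat (x of spray_can in the frame of side_mat between -0.13 and 0.13 m and y of spray_can in the frame of side_mat between -0.06 and 0.06 m and z of spray_can in the frame of side_mat between -0.001 and 0.008 m and angle between each of spray_can, wide_jar, slim_bottle's own z axis and vertical below 0.1 rad and linear speed of each of spray_can, wide_jar, slim_bottle below 0.02 m/s and angular speed of each of spray_can, wide_jar, slim_bottle below 0.2 rad/s and contact force between each of spray_can, wide_jar, slim_bottle and the fingers below 0.1 N and x of wide_jar in the frame of side_mat between -0.13 and 0.13 m and y of wide_jar in the frame of side_mat between -0.06 and 0.06 m and z of wide_jar in the frame of side_mat between -0.001 and 0.008 m and x of slim_bottle in the frame of side_mat between -0.13 and 0.13 m and y of slim_bottle in the frame of side_mat between -0.06 and 0.06 m and z of slim_bottle in the frame of side_mat between -0.001 and 0.008 m), for 0.2 s.
2. the board lies released in the middle of the brick's top, long side along the brick's, while the three containers still stand on the mat (all of step 1 and horizontal distance between board and brick below 0.015 m and angle between the x axis of board and the x axis of brick, either way round below 0.2 rad and z of board in the frame of brick between 0.06 and 0.068 m and angle between board's own z axis and vertical below 0.1 rad and linear speed of board below 0.02 m/s and angular speed of board below 0.2 rad/s and contact force between board and the fingers below 0.1 N), for 0.2 s.
At the end, for the whole second after the job is handed in: Board pins down on the brick, centre within 15 mm of the brick's, long side within 0.2 rad of the brick's; can, jar and bottle upright (0.1 rad), each within 12 mm of the centre of its own coaster; solder reel within 20 mm of its start; all released and at rest (horizontal distance between board and brick below 0.015 m and angle between the x axis of board and the x axis of brick, either way round below 0.2 rad and z of board in the frame of brick between 0.06 and 0.068 m and angle between each of board, spray_can, wide_jar, slim_bottle's own z axis and vertical below 0.1 rad and linear speed of each of board, spray_can, wide_jar, slim_bottle below 0.02 m/s and angular speed of each of board, spray_can, wide_jar, slim_bottle below 0.2 rad/s and contact force between each of board, spray_can, wide_jar, slim_bottle and the fingers below 0.1 N and horizontal distance between spray_can and coaster_square below 0.012 m and z of spray_can in the frame of coaster_square between 0.001 and 0.008 m and horizontal distance between wide_jar and coaster_large below 0.012 m and z of wide_jar in the frame of coaster_large between 0.001 and 0.008 m and horizontal distance between slim_bottle and coaster_small below 0.012 m and z of slim_bottle in the frame of coaster_small between 0.001 and 0.008 m and distance of solder_reel from where it was at the start of the episode below 0.02 m); the robot touches nothing.
It fails at once if a container is tipped over (more than 0.7 rad) (angle between any of spray_can, wide_jar, slim_bottle's own z axis and vertical above 0.7 rad).
It fails at once if the solder reel is moved more than 20 mm (distance of solder_reel from where it was at the start of the episode above 0.02 m).
It also fails if it takes over 141 s, if anything falls off the work surface, if the arm or the gripper's body presses on something with over 40 N, if the wrist force passes 120 N, or if a joint passes its speed limit or range.

## Working session

There is one attempt and no reset: what is moved stays moved. The work goes in short steps, Python scripts to look and compute and a shell command to move; the robot and the scene stay as the last step left them, time stands still between calls to the robot, and variables do not carry over. Pictures are saved under pics/ and viewed, at most 14 in all, crops included, and the job is handed in when it is done.

```bash
ls; mkdir -p pics; python3 - <<'E'
from workcell import get_state, optics, nets, arm
import cv2,numpy as np
s=get_state();print(s['position'],s['ee_rot'],s['grip_width'],arm.grasp_offset)
for c in('top','scene'):
    im=optics.camera(c);cv2.imwrite(f'pics/{c}0.png',im[:,:,::-1]);print(c,optics.camera_model(c))
    for t in 'spray_can wide_jar slim_bottle coaster_square coaster_large coaster_small board brick side_mat solder_reel'.split():
        m=nets.masks_of(c,t);p=nets.place_of(c,t)
        print(t,[(round(d['p'],2),[int(v) for v in d['extent']]) for d in m[:4]],[(round(d['p'],2),np.round(d['xy'],1).tolist()) for d in p[:4]])
print(get_state()['time'])
E
```

```text
pics
[ 0.18207398 -0.5975017   0.20484025] [-3.10612894e+00 -4.62842932e-01  4.48852241e-04] 0.09395832562913975 0.0188
top {'vfov': 48.890775135253236, 'cx': 281.3330207760813, 'cy': 198.43766853140087, 'rvec': array([ 2.08641808, -2.14101418,  0.22492366]), 'tvec': array([-0.0048594 ,  0.50107731,  0.78203897])}
spray_can [(0.57, [268, 181, 300, 215])] []
wide_jar [(0.72, [311, 163, 349, 206])] [(0.7, [327.3, 197.1])]
slim_bottle [(0.74, [244, 261, 267, 287]), (0.69, [219, 193, 249, 223]), (0.67, [194, 276, 226, 294])] [(0.9, [238.7, 212.8]), (0.75, [255.7, 274.6]), (0.71, [214.4, 288.3]), (0.53, [117.9, 200.0])]
coaster_square [(0.75, [268, 189, 300, 219])] [(0.62, [286.3, 204.3])]
coaster_large [(0.6, [305, 182, 346, 215])] [(0.64, [327.3, 194.6])]
coaster_small [(0.68, [222, 205, 253, 227])] [(0.44, [236.5, 213.7]), (0.19, [326.8, 195.5])]
board [] [(0.89, [304.3, 153.9])]
brick [(0.95, [411, 128, 488, 255]), (0.34, [222, 204, 252, 227])] [(0.73, [441.9, 192.9])]
side_mat [(0.67, [74, 133, 161, 270])] [(0.88, [116.9, 198.7])]
solder_reel [(0.97, [229, 145, 251, 177])] []
scene {
[... 487 characters left out ...]
 254.8]), (0.69, [249.7, 179.6]), (0.68, [293.6, 192.4])]
coaster_square [(0.69, [268, 215, 297, 242]), (0.61, [234, 218, 271, 266]), (0.48, [272, 244, 314, 283]), (0.41, [106, 266, 233, 397])] [(0.53, [277.0, 221.9])]
coaster_large [(0.75, [235, 249, 273, 273])] [(0.48, [253.2, 256.3])]
coaster_small [(0.41, [285, 194, 304, 205])] [(0.68, [293.1, 197.5]), (0.52, [272.1, 222.8])]
board [(0.91, [274, 244, 316, 282])] [(0.62, [294.3, 264.9])]
brick [(0.81, [105, 263, 234, 396])] [(0.86, [177.9, 331.4])]
side_mat [(0.63, [309, 105, 419, 191]), (0.5, [235, 218, 269, 267])] [(0.7, [362.9, 145.4])]
solder_reel [(0.8, [317, 211, 342, 233]), (0.69, [273, 243, 316, 286])] [(0.82, [330.1, 222.0])]
2.1
```

```bash
cat > h.py <<'E'
import cv2,numpy as np
from workcell import get_state, optics, nets, arm
def K(m,h=420):
    f=h/2/np.tan(np.radians(m['vfov'])/2); return np.array([[f,0,m['cx']],[0,f,m['cy']],[0,0,1]])
def ray(c,uv):
    "camera centre and world ray directions of pixels"
    m=optics.camera_model(c);R=cv2.Rodrigues(m['rvec'])[0] if 'rvec' in m else None
    if R is not None: o=-R.T@m['tvec'];Rw=R.T
    else:
        s=get_state();Rt=cv2.Rodrigues(np.array(s['ee_rot']))[0];T=np.array(m['tool_from_camera'])
        Rw=Rt@T[:3,:3];o=Rt@T[:3,3]+s['position']
    uv=np.c_[np.reshape(uv,(-1,2)),np.ones(len(np.reshape(uv,(-1,2))))]
    return o,(Rw@np.linalg.inv(K(m))@uv.T).T
def onz(c,uv,z):
    o,d=ray(c,uv);return (o+d*((z-o[2])/d[:,2])[:,None])[:,:2]
E
python3 - <<'E'
from h import *
a=cv2.imread('pics/top0.png')[90:330,60:500];cv2.imwrite('pics/a.png',cv2.resize(a,None,fx=1.8,fy=1.8,interpolation=2))
a=cv2.imread('pics/scene0.png')[90:300,220:430];cv2.imwrite('pics/b.png',cv2.resize(a,None,fx=2.8,fy=2.8,interpolation=2))
for c,n,uv,z in [('top','can',[286.3,204.3],.006),('top','jar',[327.3,197],.006),('top','bot',[238,213],.006),('top','board',[304.3,153.9],.004),('top','brick',[441.9,192.9],0),('top','mat',[116.9,198.7],0),('top','reel c',[240,161],.014),
 ('scene','can',[275,222],.006),('scene','jar',[252,254],.006),('scene','bot',[293.3,195],.006),('scene','board',[294.3,264.9],.004),('scene','brick',[177.9,331.4],0),('scene','mat',[362.9,145.4],0),('scene','reel',[330,222],.008)]:
    print(c,n,onz(c,uv,z).round(3))
E
```

```text
top can [[ 0.499 -0.027]]
top jar [[ 0.511 -0.106]]
top bot [[0.484 0.065]]
top board [[ 0.599 -0.065]]
top brick [[ 0.515 -0.328]]
top mat [[0.519 0.297]]
top reel c [[0.584 0.059]]
scene can [[ 0.499 -0.019]]
scene jar [[ 0.514 -0.11 ]]
scene bot [[0.484 0.063]]
scene board [[ 0.599 -0.068]]
scene brick [[ 0.517 -0.325]]
scene mat [[0.517 0.294]]
scene reel [[0.593 0.062]]
```

View pics/a.png

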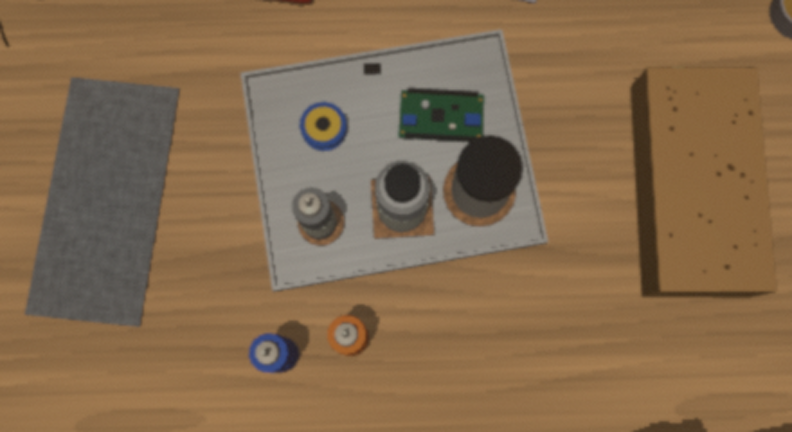

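View pics/b.png

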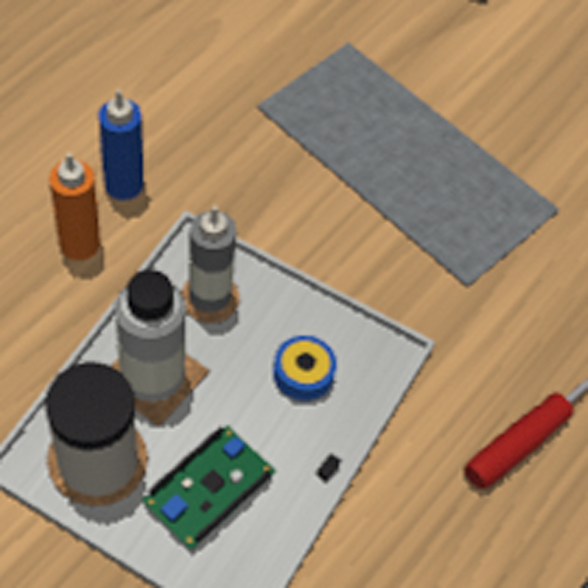

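The top view shows the grey slim bottle at (238,213). The blue look-alike is at (210,286) and the orange one at (253,275), both outside the tray and to be left alone. Only the grey one stands on the small round coaster in the tray, and the enlarged crops confirm this. The can is at (284,203), the jar at (330,190), the board at (305,154) and the reel at (240,160). I'll swing over the tray for a wrist view.

```bash
R='x'
for i in 1 2 3 4 5; do python3 -m creep '[{"travel":[13,23,5],"rotation":[0,0,0.056]},{"travel":[26,46,10],"rotation":[0,0,0.112]},{"travel":[39,69,15],"rotation":[0,0,0.168]},{"travel":[52,92,20],"rotation":[0,0,0.224]},{"travel":[65,115,25],"rotation":[0,0,0.28]}]' -1 20 | tail -3; done
python3 - <<'E'
from h import *
p=lambda l:np.array(l)/1.8+[60,90]
for n,c,z in [('mat',[(71,77),(180,88),(140,325),(26,314)],.003),('brick',[(648,68),(757,67),(776,291),(659,293)],.064),('board',[(401,89),(484,95),(481,141),(399,135)],.02),('csq',[(370,180),(432,180),(434,235),(374,238)],.008)]:
    w=onz('top',p(c),z);a=w[:2].mean(0)-w[2:].mean(0) if n in('mat','brick','csq') else w[1]-w[0]+w[2]-w[3]
    print(n,w.round(3).tolist(),w.mean(0).round(4),'axis deg',np.degrees(np.arctan2(a[1],a[0])).round(1))
s=get_state();print(s['position'],s['q'].round(2) if hasattr(s['q'],'round') else s['q'])
Rt=cv2.Rodrigues(np.array(s['ee_rot']))[0];print('tool y yaw',np.degrees(np.arctan2(Rt[1,1],Rt[0,1])),Rt[2])
im=optics.camera('wrist');cv2.imwrite('pics/w0.png',im[:,:,::-1])
for t,z in [('spray_can',.008),('wide_jar',.008),('slim_bottle',.008),('coaster_square',.004),('coaster_large',.004),('coaster_small',.004),('board',.004),('solder_reel',.004)]:
    print(t,[(round(d['p'],2),np.round(d['xy']).tolist(),onz('wrist',d['xy'],z).round(3).tolist()) for d in nets.place_of('wrist',t)[:3]])
E
```

```text
ft_force: [0.6, 0.5, -0.2]
grip_width: 0.0935
grasp_force: 0.0
ft_force: [0.7, -0.5, -0.5]
grip_width: 0.0941
grasp_force: 0.0
ft_force: [1.1, -0.6, 0.1]
grip_width: 0.0939
grasp_force: 0.0
ft_force: [0.7, -0.7, 0.4]
grip_width: 0.094
grasp_force: 0.0
ft_force: [0.4, -0.5, -0.3]
grip_width: 0.0937
grasp_force: 0.0
mat [[0.653, 0.337], [0.637, 0.217], [0.381, 0.251], [0.396, 0.369]] [0.5167 0.2938] axis deg -7.4
brick [[0.625, -0.276], [0.623, -0.388], [0.394, -0.38], [0.395, -0.267]] [ 0.5093 -0.3277] axis deg -2.2
board [[0.624, -0.024], [0.615, -0.112], [0.564, -0.107], [0.573, -0.02]] [ 0.5938 -0.0659] axis deg -95.8
csq [[0.527, 0.012], [0.526, -0.054], [0.467, -0.054], [0.465, 0.009]] [ 0.4961 -0.0221] axis deg 1.4
[ 0.50754566 -0.0211813   0.33091897] [ 0.56  0.15 -0.64  1.71  0.09  1.31  0.03]
tool y yaw 7.3657032289972 [-3.31788313e-04  2.47617250e-04 -9.99999914e-01]
spray_can [(0.58, [285.0, 171.0], [[0.502, -0.019]])]
wide_jar [(0.82, [289.0, 224.0], [[0.517, -0.103]])]
slim_bottle [(0.64, [195.0, 121.0], [[0.363, 0.032]]), (0.59, [280.0, 108.0], [[0.481, 0.064]])]
coaster_square [(0.77, [283.0, 169.0], [[0.496, -0.022]])]
coaster_large []
coaster_small [(0.72, [282.0, 111.0], [[0.485, 0.06]]), (0.6, [282.0, 108.0], [[0.484, 0.064]])]
board [(0.76, [343.0, 207.0], [[0.595, -0.07]])]
solder_reel [(0.58, [353.0, 124.0], [[0.589, 0.054]])]
```

View pics/w0.png

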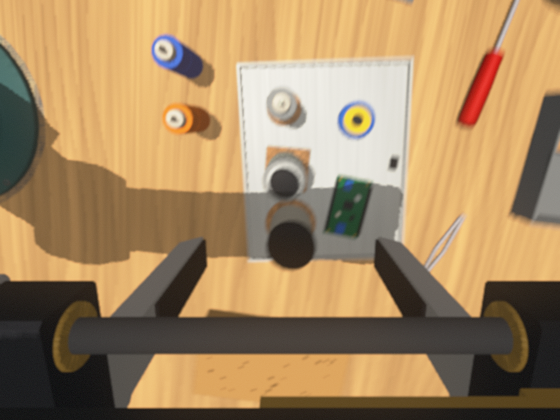

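```bash
python3 -m creep '[{"travel":[-8,28,0],"rotation":[0,0,0]},{"travel":[-16,57,0],"rotation":[0,0,0]},{"travel":[-24,85,0],"rotation":[0,0,0]},{"travel":[-24,85,-30],"rotation":[0,0,0]},{"travel":[-24,85,-60],"rotation":[0,0,0]}]' | head -4
python3 -m creep '[{"travel":[0,0,-25],"rotation":[0,0,0]},{"travel":[0,0,-50],"rotation":[0,0,0]},{"travel":[0,0,-75],"rotation":[0,0,0]},{"travel":[0,0,-100],"rotation":[0,0,0]},{"travel":[0,0,-110],"rotation":[0,0,0]}]'
python3 - <<'E'
from h import *
im=optics.camera('wrist');cv2.imwrite('pics/w1.png',im[:,:,::-1]);print(get_state()['q'])
E
```

```text
time: 5.05
position: [0.4835, 0.0633, 0.2709]
ee_rot: [2.074, 2.355, 0.003]
ft_force: [1.1, -0.8, -1.5]
time: 5.47
position: [0.4818, 0.0614, 0.1578]
ee_rot: [-2.078, -2.353, 0.004]
ft_force: [-0.1, -0.3, -1.2]
grip_width: 0.0941
grasp_force: 0.0
[ 0.40053409  0.29278076 -0.68309022  1.97998148  0.22500295  0.94810256
 -0.27052094]
```

View pics/w1.png

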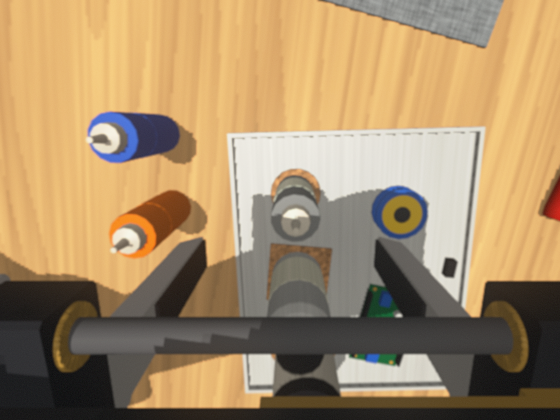

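```bash
python3 - <<'E'
from h import *
print(get_state()['position'])
print('nozzle',onz('wrist',[297,221],.130),'shoulder',onz('wrist',[296,216],.102),'coaster far edge',onz('wrist',[296,169],.008),'can coaster',onz('wrist',[[270,244],[331,247]],.008))
E
```

```text
[0.48166378 0.06145964 0.15752425]
nozzle [[0.48482706 0.07204089]] shoulder [[0.48513977 0.06752584]] coaster far edge [[0.48365371 0.0885232 ]] can coaster [[0.46712457 0.00884044]
 [0.52956757 0.01345446]]
```

```bash
python3 -m creep '[{"travel":[2,4,-20],"rotation":[0,0,0]},{"travel":[2,4,-45],"rotation":[0,0,0]},{"travel":[2,4,-70],"rotation":[0,0,0]},{"travel":[2,4,-90],"rotation":[0,0,0]},{"travel":[2,4,-98],"rotation":[0,0,0]}]'
python3 -m creep '[{"travel":[0,0,0],"rotation":[0,0,0]},{"travel":[0,0,0],"rotation":[0,0,0]},{"travel":[0,0,0],"rotation":[0,0,0]},{"travel":[0,0,0],"rotation":[0,0,0]},{"travel":[0,0,0],"rotation":[0,0,0]}]' 1 20
python3 -m creep '[{"travel":[0,0,0],"rotation":[0,0,0]},{"travel":[0,0,0],"rotation":[0,0,0]},{"travel":[0,0,0],"rotation":[0,0,0]},{"travel":[0,0,0],"rotation":[0,0,0]},{"travel":[0,0,0],"rotation":[0,0,0]}]'
python3 -c "
from h import *;s=get_state();print(s['position'],s['ee_rot'],s['q'])"
```

```text
time: 5.93
position: [0.4848, 0.0657, 0.0613]
ee_rot: [-2.079, -2.354, 0.002]
ft_force: [-0.9, -0.1, -1.2]
grip_width: 0.0944
grasp_force: 0.0
time: 6.35
position: [0.4858, 0.0661, 0.0634]
ee_rot: [2.078, 2.355, 0.001]
ft_force: [0.5, 0.4, -0.1]
grip_width: 0.0642
grasp_force: 0.0
time: 6.77
position: [0.4852, 0.0661, 0.0624]
ee_rot: [-2.078, -2.356, 0.0]
ft_force: [-0.8, -0.9, 1.5]
grip_width: 0.036
grasp_force: 20.0
[0.4851807  0.06614591 0.06243398] [-2.07837384e+00 -2.35576044e+00  1.69040891e-04] [ 0.31322649  0.44760214 -0.61222061  2.04489267  0.37045477  0.757424
 -0.40127312]
```

```bash
python3 -m creep '[{"travel":[0,0,15],"rotation":[0,0,0]},{"travel":[0,0,35],"rotation":[0,0,0]},{"travel":[0,0,60],"rotation":[0,0,0]},{"travel":[4,25,60],"rotation":[0,0,0]},{"travel":[8,54,60],"rotation":[0,0,0]}]'
python3 -m creep '[{"travel":[4,35,0],"rotation":[0,0,0]},{"travel":[9,70,0],"rotation":[0,0,0]},{"travel":[14,105,0],"rotation":[0,0,0]},{"travel":[19,140,0],"rotation":[0,0,0]},{"travel":[22,165,0],"rotation":[0,0,0]}]'
python3 -m creep '[{"travel":[2,10,0],"rotation":[0,0,0]},{"travel":[2,10,-20],"rotation":[0,0,0]},{"travel":[2,10,-40],"rotation":[0,0,0]},{"travel":[2,10,-55],"rotation":[0,0,0]},{"travel":[2,10,-60],"rotation":[0,0,0]}]'
python3 -m creep '[{"travel":[0,0,-2],"rotation":[0,0,0]},{"travel":[0,0,-4],"rotation":[0,0,0]},{"travel":[0,0,-4],"rotation":[0,0,0]},{"travel":[0,0,-4],"rotation":[0,0,0]},{"travel":[0,0,-4],"rotation":[0,0,0]}]'
python3 - <<'E'
from h import *
optics.camera('scene');im=optics.camera('scene')
cv2.imwrite('pics/s1.png',cv2.resize(im[60:270,220:430,::-1],None,fx=2.8,fy=2.8,interpolation=2))
E
```

```text
time: 7.18
position: [0.4942, 0.1189, 0.1236]
ee_rot: [2.082, 2.35, 0.001]
ft_force: [1.0, 0.2, -1.4]
grip_width: 0.0358
grasp_force: 20.0
time: 7.6
position: [0.5148, 0.2883, 0.1223]
ee_rot: [-2.076, -2.357, -0.001]
ft_force: [-0.6, 0.6, -1.9]
grip_width: 0.0359
grasp_force: 20.0
time: 8.02
position: [0.5162, 0.2938, 0.0601]
ee_rot: [-2.078, -2.355, 0.005]
ft_force: [-0.5, 0.3, -1.7]
grip_width: 0.0355
grasp_force: 20.0
time: 8.43
position: [0.5175, 0.2953, 0.0592]
ee_rot: [2.078, 2.355, 0.001]
ft_force: [-0.4, 0.0, -0.9]
grip_width: 0.0359
grasp_force: 20.0
```

View pics/s1.png

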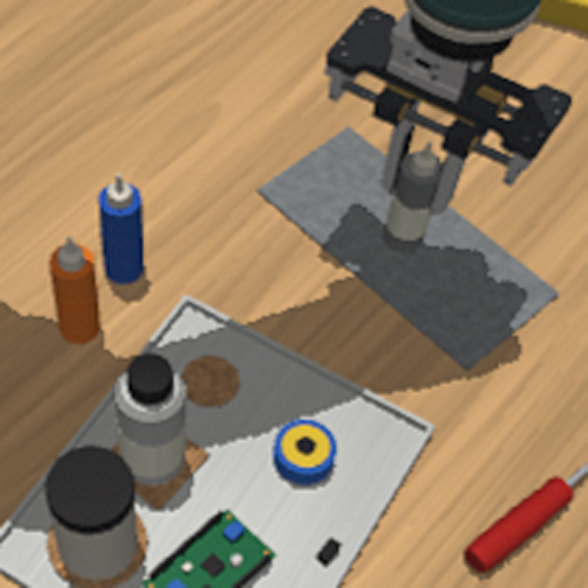

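```bash
python3 -m creep '[{"travel":[0,0,0],"rotation":[0,0,0]},{"travel":[0,0,0],"rotation":[0,0,0]},{"travel":[0,0,0],"rotation":[0,0,0]},{"travel":[0,0,0],"rotation":[0,0,0]},{"travel":[0,0,0],"rotation":[0,0,0]}]' -1
python3 -m creep '[{"travel":[0,0,0],"rotation":[0,0,0]},{"travel":[0,0,0],"rotation":[0,0,0]},{"travel":[0,0,40],"rotation":[0,0,0]},{"travel":[0,0,80],"rotation":[0,0,0]},{"travel":[0,0,120],"rotation":[0,0,0]}]'
python3 -m creep '[{"travel":[-2,-35,0],"rotation":[0,0,0]},{"travel":[-4,-70,0],"rotation":[0,0,0]},{"travel":[-6,-105,0],"rotation":[0,0,0]},{"travel":[-8,-140,0],"rotation":[0,0,0]},{"travel":[-10,-175,0],"rotation":[0,0,0]}]'
python3 -m creep '[{"travel":[-2,-35,0],"rotation":[0,0,0]},{"travel":[-4,-70,0],"rotation":[0,0,0]},{"travel":[-6,-105,0],"rotation":[0,0,0]},{"travel":[-8,-130,0],"rotation":[0,0,0]},{"travel":[-8,-141,0],"rotation":[0,0,0]}]'
python3 - <<'E'
from h import *
s=get_state();print(s['position'],s['q'])
im=optics.camera('wrist');cv2.imwrite('pics/w2.png',im[:,:,::-1])
for t,z in [('coaster_small',.006),('coaster_square',.006),('spray_can',.008)]:
    print(t,[(round(d['p'],2),np.round(d['xy']).tolist(),onz('wrist',d['xy'],z).round(3).tolist()) for d in nets.place_of('wrist',t)[:3]])
E
```

```text
time: 8.95
position: [0.5172, 0.2952, 0.0585]
ee_rot: [-2.078, -2.356, 0.0]
ft_force: [-0.2, 0.7, 0.2]
grip_width: 0.0654
grasp_force: 0.0
time: 9.37
position: [0.5166, 0.2951, 0.1797]
ee_rot: [-2.077, -2.356, 0.002]
ft_force: [0.8, -0.4, 0.9]
grip_width: 0.0939
grasp_force: 0.0
time: 9.78
position: [0.5068, 0.1186, 0.1786]
ee_rot: [2.078, 2.356, 0.0]
ft_force: [1.1, -0.2, 0.4]
grip_width: 0.0935
grasp_force: 0.0
time: 10.2
position: [0.4987, -0.0246, 0.1784]
ee_rot: [2.083, 2.351, -0.002]
ft_force: [0.4, -0.0, 0.8]
grip_width: 0.094
grasp_force: 0.0
[ 0.4987019  -0.02457141  0.17839648] [ 0.5381842   0.27909336 -0.63996346  1.93219314  0.19900939  0.99299213
 -0.07164775]
coaster_small [(0.91, [288.0, 104.0], [[0.486, 0.065]])]
coaster_square [(0.27, [289.0, 102.0], [[0.487, 0.068]])]
spray_can [(0.58, [290.0, 188.0], [[0.499, -0.016]])]
```

View pics/w2.png

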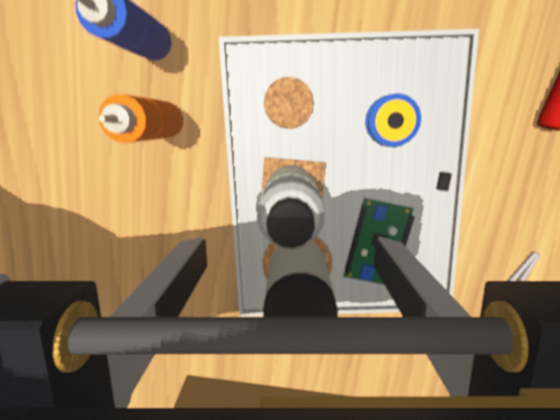

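```bash
python3 -m creep '[{"travel":[1,4,-15],"rotation":[0,0,0]},{"travel":[1,4,-40],"rotation":[0,0,0]},{"travel":[1,4,-70],"rotation":[0,0,0]},{"travel":[1,4,-100],"rotation":[0,0,0]},{"travel":[1,4,-114],"rotation":[0,0,0]}]'
python3 -m creep '[{"travel":[0,0,0],"rotation":[0,0,0]},{"travel":[0,0,0],"rotation":[0,0,0]},{"travel":[0,0,0],"rotation":[0,0,0]},{"travel":[0,0,0],"rotation":[0,0,0]},{"travel":[0,0,0],"rotation":[0,0,0]}]' 1 25
python3 -m creep '[{"travel":[0,0,0],"rotation":[0,0,0]},{"travel":[0,0,0],"rotation":[0,0,0]},{"travel":[0,0,0],"rotation":[0,0,0]},{"travel":[0,0,0],"rotation":[0,0,0]},{"travel":[0,0,0],"rotation":[0,0,0]}]'
```

```text
time: 10.82
position: [0.4989, -0.0147, 0.0615]
ee_rot: [-2.073, -2.356, 0.002]
ft_force: [0.4, 0.3, -0.4]
grip_width: 0.094
grasp_force: 0.0
time: 11.23
position: [0.5009, -0.0167, 0.0655]
ee_rot: [2.077, 2.355, 0.001]
ft_force: [-1.0, -0.4, 0.7]
grip_width: 0.0641
grasp_force: 0.0
time: 11.65
position: [0.5003, -0.0169, 0.0648]
ee_rot: [2.078, 2.355, -0.0]
ft_force: [-2.7, -0.1, 8.0]
grip_width: 0.052
grasp_force: 24.8
```

```bash
python3 -m creep '[{"travel":[0,0,10],"rotation":[0,0,0]},{"travel":[0,0,30],"rotation":[0,0,0]},{"travel":[0,0,60],"rotation":[0,0,0]},{"travel":[8,20,60],"rotation":[0,0,0]},{"travel":[20,50,60],"rotation":[0,0,0]}]'
python3 -m creep '[{"travel":[13,33,0],"rotation":[0,0,0]},{"travel":[26,66,0],"rotation":[0,0,0]},{"travel":[39,99,0],"rotation":[0,0,0]},{"travel":[52,132,0],"rotation":[0,0,0]},{"travel":[65,165,0],"rotation":[0,0,0]}]'
python3 -m creep '[{"travel":[12,32,0],"rotation":[0,0,0]},{"travel":[22,64,0],"rotation":[0,0,0]},{"travel":[31,84,0],"rotation":[0,0,0]},{"travel":[31,84,-20],"rotation":[0,0,0]},{"travel":[31,84,-45],"rotation":[0,0,0]}]'
python3 -m creep '[{"travel":[0,0,-10],"rotation":[0,0,0]},{"travel":[0,0,-16],"rotation":[0,0,0]},{"travel":[0,0,-19],"rotation":[0,0,0]},{"travel":[0,0,-19],"rotation":[0,0,0]},{"travel":[0,0,-19],"rotation":[0,0,0]}]'
python3 -m creep '[{"travel":[0,0,0],"rotation":[0,0,0]},{"travel":[0,0,0],"rotation":[0,0,0]},{"travel":[0,0,0],"rotation":[0,0,0]},{"travel":[0,0,0],"rotation":[0,0,0]},{"travel":[0,0,0],"rotation":[0,0,0]}]' -1
python3 -m creep '[{"travel":[0,0,0],"rotation":[0,0,0]},{"travel":[0,0,0],"rotation":[0,0,0]},{"travel":[0,0,40],"rotation":[0,0,0]},{"travel":[0,0,80],"rotation":[0,0,0]},{"travel":[0,0,120],"rotation":[0,0,0]}]'
python3 -m creep '[{"travel":[-10,-34,0],"rotation":[0,0,0]},{"travel":[-20,-68,0],"rotation":[0,0,0]},{"travel":[-30,-102,0],"rotation":[0,0,0]},{"travel":[-40,-136,0],"rotation":[0,0,0]},{"travel":[-50,-170,0],"rotation":[0,0,0]}]'
python3 -m creep '[{"travel":[-10,-34,0],"rotation":[0,0,0]},{"travel":[-20,-68,0],"rotation":[0,0,0]},{"travel":[-30,-102,0],"rotation":[0,0,0]},{"travel":[-40,-136,0],"rotation":[0,0,0]},{"travel":[-50,-170,0],"rotation":[0,0,0]}]'
python3 - <<'E'
from h import *
s=get_state();print(s['position'],s['q'])
im=optics.camera('wrist');cv2.imwrite('pics/w3.png',im[:,:,::-1])
for t,z in [('coaster_small',.006),('coaster_square',.006),('coaster_large',.006),('wide_jar',.008)]:
    print(t,[(round(d['p'],2),np.round(d['xy']).tolist(),onz('wrist',d['xy'],z).round(3).tolist()) for d in nets.place_of('wrist',t)[:3]])
E
```

```text
time: 12.07
position: [0.5209, 0.0309, 0.1265]
ee_rot: [2.082, 2.349, 0.0]
ft_force: [2.0, -0.1, -2.8]
grip_width: 0.0519
grasp_force: 24.8
time: 12.48
position: [0.5855, 0.1997, 0.125]
ee_rot: [-2.079, -2.356, 0.0]
ft_force: [0.9, 0.2, -2.7]
grip_width: 0.0515
grasp_force: 24.8
time: 12.9
position: [0.6169, 0.2846, 0.0809]
ee_rot: [2.076, 2.358, 0.005]
ft_force: [1.2, -1.1, -3.6]
grip_width: 0.0515
grasp_force: 24.8
time: 13.32
position: [0.6167, 0.2822, 0.0616]
ee_rot: [2.079, 2.355, 0.002]
ft_force: [-0.1, -0.9, -2.7]
grip_width: 0.0517
grasp_force: 24.8
time: 13.73
position: [0.6163, 0.2822, 0.0607]
ee_rot: [2.078, 2.356, 0.0]
ft_force: [-0.3, 0.7, 0.2]
grip_width: 0.082
grasp_force: 0.0
time: 14.15
position: [0.6156, 0.2821, 0.1817]
ee_rot: [-2.077, -2.356, 0.002]
ft_force: [-0.6, 0.2, -0.3]
grip_width: 0.0941
grasp_force: 0.0
time: 14.57
position: [0.5654, 0.1106, 0.1805]
ee_rot: [2.078, 2.356, -0.0]
ft_force: [0.8, -0.2, -0.5]
grip_width: 0.0939
grasp_force: 0.0
time: 14.98
position: [0.5154, -0.0594, 0.1806]
ee_rot: [2.078, 2.356, -0.0]
ft_force: [-0.3, 0.3, 0.7]
grip_width: 0.0941
grasp_force: 0.0
[ 0.51544369 -0.05936831  0.18061789] [ 0.57457895  0.30997832 -0.61602878  1.88594822  0.21005214  1.00969598
 -0.00646155]
coaster_small [(0.56, [277.0, 65.0], [[0.488, 0.058]])]
coaster_square [(0.58, [280.0, 151.0], [[0.501, -0.021]])]
coaster_large []
wide_jar []
```

View pics/w3.png

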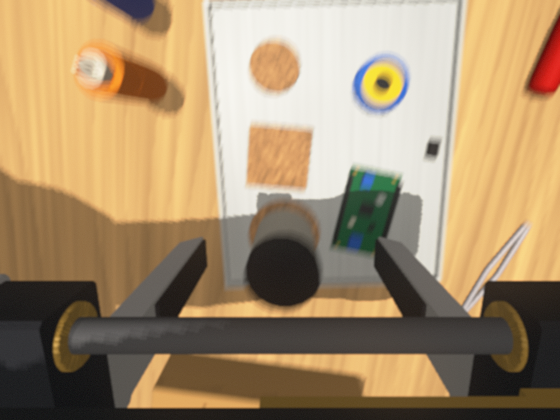

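```bash
python3 - <<'E'
from h import *
q=onz('wrist',[(249,124),(312,127),(307,188),(247,185)],.008);print('sq',q.mean(0),q.tolist())
print('small',onz('wrist',[275,66],.008),'large top edge',onz('wrist',[[285,197]],.008),'L/R',onz('wrist',[[248,228],[319,232]],.008))
t=onz('wrist',[[283,231],[283,307],[246,270],[321,271]],.108);print('jar top',t)
b=onz('wrist',[(352,166),(400,175),(383,252),(333,245)],.023);print('board',b.mean(0),b)
E
```

```text
sq [ 0.50057478 -0.02308031] [[0.4671623236212189, 0.005545129133321468], [0.5302887182402253, 0.010537570476168514], [0.5338424880440814, -0.05186277669002932], [0.4710055988153098, -0.05654118170845162]]
small [[0.48685059 0.06274565]] large top edge [[ 0.5120836  -0.06435048]] L/R [[ 0.47651547 -0.1034263 ]
 [ 0.55342236 -0.09834794]]
jar top [[ 0.51252137 -0.06936956]
 [ 0.5204036  -0.13470072]
 [ 0.48704853 -0.10561628]
 [ 0.54677677 -0.09899151]]
board [ 0.59666282 -0.06479106] [[ 0.57389175 -0.02159895]
 [ 0.62287709 -0.02448182]
 [ 0.62174013 -0.10712697]
 [ 0.56814231 -0.10595651]]
```

```bash
python3 -m creep '[{"travel":[0,-25,0],"rotation":[0,0,0]},{"travel":[0,-43,0],"rotation":[0,0,0]},{"travel":[0,-43,-25],"rotation":[0,0,0]},{"travel":[0,-43,-55],"rotation":[0,0,0]},{"travel":[0,-43,-85],"rotation":[0,0,0]}]'
python3 -m creep '[{"travel":[0,0,-20],"rotation":[0,0,0]},{"travel":[0,0,-31],"rotation":[0,0,0]},{"travel":[0,0,-31],"rotation":[0,0,0]},{"travel":[0,0,-31],"rotation":[0,0,0]},{"travel":[0,0,-31],"rotation":[0,0,0]}]'
python3 -m creep '[{"travel":[0,0,0],"rotation":[0,0,0]},{"travel":[0,0,0],"rotation":[0,0,0]},{"travel":[0,0,0],"rotation":[0,0,0]},{"travel":[0,0,0],"rotation":[0,0,0]},{"travel":[0,0,0],"rotation":[0,0,0]}]' 1 25
python3 -m creep '[{"travel":[0,0,0],"rotation":[0,0,0]},{"travel":[0,0,0],"rotation":[0,0,0]},{"travel":[0,0,0],"rotation":[0,0,0]},{"travel":[0,0,0],"rotation":[0,0,0]},{"travel":[0,0,0],"rotation":[0,0,0]}]'
```

```text
time: 15.65
position: [0.517, -0.0997, 0.0948]
ee_rot: [2.076, 2.356, 0.002]
ft_force: [0.9, -0.6, -0.4]
grip_width: 0.0939
grasp_force: 0.0
time: 16.07
position: [0.5171, -0.1004, 0.0657]
ee_rot: [2.077, 2.356, 0.001]
ft_force: [0.4, 0.5, -0.5]
grip_width: 0.0942
grasp_force: 0.0
time: 16.48
position: [0.5163, -0.1009, 0.0647]
ee_rot: [2.078, 2.356, -0.0]
ft_force: [0.4, 0.6, 0.9]
grip_width: 0.0643
grasp_force: 0.0
time: 16.9
position: [0.5163, -0.1009, 0.0646]
ee_rot: [2.078, 2.356, -0.0]
ft_force: [-0.5, -0.3, 5.2]
grip_width: 0.0617
grasp_force: 25.0
```

```bash
python3 -m creep '[{"travel":[0,0,10],"rotation":[0,0,0]},{"travel":[0,0,30],"rotation":[0,0,0]},{"travel":[0,0,60],"rotation":[0,0,0]},{"travel":[-3,15,60],"rotation":[0,0,0]},{"travel":[-10,40,60],"rotation":[0,0,0]}]'
python3 -m creep '[{"travel":[-8,35,0],"rotation":[0,0,0]},{"travel":[-17,70,0],"rotation":[0,0,0]},{"travel":[-26,105,0],"rotation":[0,0,0]},{"travel":[-34,140,0],"rotation":[0,0,0]},{"travel":[-42,175,0],"rotation":[0,0,0]}]'
python3 -m creep '[{"travel":[-8,35,0],"rotation":[0,0,0]},{"travel":[-17,70,0],"rotation":[0,0,0]},{"travel":[-26,105,0],"rotation":[0,0,0]},{"travel":[-34,140,0],"rotation":[0,0,0]},{"travel":[-42,175,0],"rotation":[0,0,0]}]'
python3 -m creep '[{"travel":[-4,19,0],"rotation":[0,0,0]},{"travel":[-4,19,-20],"rotation":[0,0,0]},{"travel":[-4,19,-45],"rotation":[0,0,0]},{"travel":[-4,19,-60],"rotation":[0,0,0]},{"travel":[-4,19,-64],"rotation":[0,0,0]}]'
python3 -m creep '[{"travel":[0,0,0],"rotation":[0,0,0]},{"travel":[0,0,0],"rotation":[0,0,0]},{"travel":[0,0,0],"rotation":[0,0,0]},{"travel":[0,0,0],"rotation":[0,0,0]},{"travel":[0,0,0],"rotation":[0,0,0]}]'
python3 -m creep '[{"travel":[0,0,0],"rotation":[0,0,0]},{"travel":[0,0,0],"rotation":[0,0,0]},{"travel":[0,0,0],"rotation":[0,0,0]},{"travel":[0,0,0],"rotation":[0,0,0]},{"travel":[0,0,0],"rotation":[0,0,0]}]' -1
python3 -m creep '[{"travel":[0,0,0],"rotation":[0,0,0]},{"travel":[0,0,0],"rotation":[0,0,0]},{"travel":[0,0,40],"rotation":[0,0,0]},{"travel":[0,0,80],"rotation":[0,0,0]},{"travel":[0,0,120],"rotation":[0,0,0]}]'
python3 - <<'E'
from h import *
im=optics.camera('scene')
cv2.imwrite('pics/s2.png',cv2.resize(im[60:290,220:430,::-1],None,fx=2.6,fy=2.6,interpolation=2))
s=get_state();print(s['q'])
E
```

```text
time: 17.32
position: [0.5073, -0.0626, 0.1262]
ee_rot: [2.081, 2.35, 0.001]
ft_force: [0.9, -0.1, -3.2]
grip_width: 0.0614
grasp_force: 25.0
time: 17.73
position: [0.4634, 0.1156, 0.125]
ee_rot: [2.078, 2.355, -0.0]
ft_force: [1.5, -0.1, -1.8]
grip_width: 0.0618
grasp_force: 25.0
time: 18.15
position: [0.4214, 0.2907, 0.125]
ee_rot: [2.078, 2.356, -0.0]
ft_force: [1.7, -0.8, -2.3]
grip_width: 0.0615
grasp_force: 25.0
time: 18.57
position: [0.417, 0.3077, 0.0592]
ee_rot: [-2.077, -2.356, 0.005]
ft_force: [-14.3, -10.0, 42.2]
grip_width: 0.0617
grasp_force: 25.0
time: 18.98
position: [0.4184, 0.3081, 0.0609]
ee_rot: [2.078, 2.355, 0.001]
ft_force: [-0.6, 0.3, -1.7]
grip_width: 0.0612
grasp_force: 25.0
time: 19.4
position: [0.4182, 0.3082, 0.0604]
ee_rot: [-2.078, -2.356, 0.0]
ft_force: [-0.3, 0.1, -0.2]
grip_width: 0.0912
grasp_force: 0.0
time: 19.82
position: [0.4174, 0.3081, 0.1817]
ee_rot: [-2.077, -2.356, 0.002]
ft_force: [1.0, 0.1, 1.1]
grip_width: 0.0939
grasp_force: 0.0
[-0.06307489  0.33055312 -0.75835723  1.87179592  0.2644261   1.03409073
 -0.80346672]
```

View pics/s2.png

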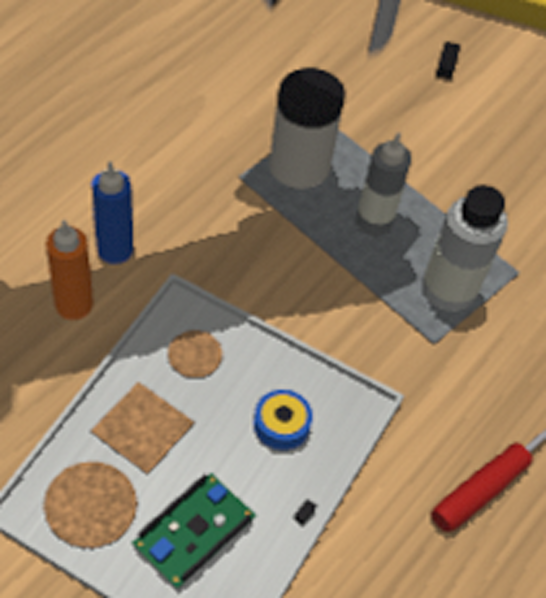

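The scene view shows all three containers upright on the mat. The three coasters are bare and the board is free.

```bash
python3 -m creep '[{"travel":[9,-30,10],"rotation":[0,0,0]},{"travel":[18,-60,20],"rotation":[0,0,0]},{"travel":[28,-90,30],"rotation":[0,0,0]},{"travel":[38,-120,40],"rotation":[0,0,0]},{"travel":[48,-150,50],"rotation":[0,0,0]}]' | sed -n 2p
for i in 1 2; do python3 -m creep '[{"travel":[9,-30,0],"rotation":[0,0,0]},{"travel":[18,-60,0],"rotation":[0,0,0]},{"travel":[28,-90,0],"rotation":[0,0,0]},{"travel":[38,-120,0],"rotation":[0,0,0]},{"travel":[48,-150,0],"rotation":[0,0,0]}]' | sed -n 2p; done
python3 -m creep '[{"travel":[0,0,0],"rotation":[0,0,0]},{"travel":[0,0,0],"rotation":[0,0,0]},{"travel":[0,0,0],"rotation":[0,0,0]},{"travel":[0,0,0],"rotation":[0,0,0]},{"travel":[0,0,0],"rotation":[0,0,0]}]'
python3 - <<'E'
from h import *
s=get_state();print(s['position'],s['q'])
im=optics.camera('wrist');cv2.imwrite('pics/w4.png',im[:,:,::-1])
for t,z in [('coaster_small',.004),('coaster_square',.004),('coaster_large',.004),('board',.004),('solder_reel',.004)]:
    print(t,[(round(d['p'],2),np.round(d['xy']).tolist(),onz('wrist',d['xy'],z).round(4).tolist()) for d in nets.place_of('wrist',t)[:2]])
    for d in nets.masks_of('wrist',t)[:1]:
        r=cv2.minAreaRect(np.argwhere(d['region'])[:,::-1].astype(np.float32)); w=onz('wrist',cv2.boxPoints(r),.008 if 'co' in t else .024)
        print('  mask',round(d['p'],2),w.mean(0).round(4),w.round(3).tolist())
E
```

```text
position: [0.4664, 0.1567, 0.231]
position: [0.5144, 0.0065, 0.2305]
position: [0.5624, -0.1435, 0.2304]
time: 21.53
position: [0.5622, -0.1407, 0.2306]
ee_rot: [2.076, 2.357, 0.0]
ft_force: [-0.7, 0.5, -0.0]
grip_width: 0.094
grasp_force: 0.0
[ 0.56215027 -0.14072206  0.23064193] [ 0.60590977  0.35583561 -0.52301697  1.68815022  0.19200249  1.14873423
  0.15757039]
coaster_small []
  mask 0.51 [0.489  0.0423] [[0.472, 0.044], [0.505, 0.048], [0.506, 0.041], [0.473, 0.036]]
coaster_square [(0.77, [250.0, 71.0], [[0.5022, -0.0225]])]
  mask 0.74 [ 0.501  -0.0232] [[0.469, -0.059], [0.468, 0.008], [0.532, 0.013], [0.535, -0.054]]
coaster_large [(0.63, [252.0, 152.0], [[0.5129, -0.1112]])]
  mask 0.78 [ 0.5167 -0.1052] [[0.467, -0.086], [0.535, -0.054], [0.568, -0.123], [0.497, -0.157]]
board [(0.57, [327.0, 122.0], [[0.596, -0.0666]]), (0.42, [256.0, 150.0], [[0.5183, -0.109]])]
  mask 0.9 [ 0.5974 -0.0681] [[0.566, -0.109], [0.574, -0.022], [0.627, -0.026], [0.622, -0.115]]
solder_reel []
  mask 0.63 [0.5911 0.0415] [[0.565, 0.05], [0.614, 0.056], [0.618, 0.033], [0.568, 0.027]]
```

View pics/w4.png

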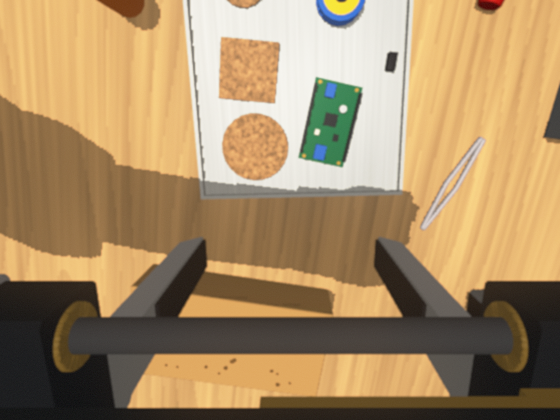

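```bash
python3 -m creep '[{"travel":[12,25,0],"rotation":[0,0,-0.07]},{"travel":[24,50,-20],"rotation":[0,0,-0.14]},{"travel":[35,74,-50],"rotation":[0,0,-0.21]},{"travel":[35,74,-80],"rotation":[0,0,-0.21]},{"travel":[35,74,-110],"rotation":[0,0,-0.21]}]' -0.6
python3 -m creep '[{"travel":[0,0,-15],"rotation":[0,0,0]},{"travel":[0,0,-30],"rotation":[0,0,0]},{"travel":[0,0,-40],"rotation":[0,0,0]},{"travel":[0,0,-45],"rotation":[0,0,0]},{"travel":[0,0,-45],"rotation":[0,0,0]}]'
python3 - <<'E'
from h import *
s=get_state();print(s['position'],s['q'])
im=optics.camera('wrist');cv2.imwrite('pics/w5.png',im[:,:,::-1])
E
```

```text
time: 22.5
position: [0.5976, -0.0658, 0.1193]
ee_rot: [2.311, 2.128, 0.001]
ft_force: [1.1, -1.3, -0.7]
grip_width: 0.0751
grasp_force: 0.0
time: 22.92
position: [0.5969, -0.0678, 0.0748]
ee_rot: [-2.313, -2.124, 0.001]
ft_force: [-0.8, 0.1, -0.9]
grip_width: 0.0751
grasp_force: 0.0
[ 0.59688934 -0.06778054  0.07476799] [ 0.40280788  0.56707125 -0.45098098  1.76747178  0.30872353  0.87867828
 -0.27099744]
```

View pics/w5.png

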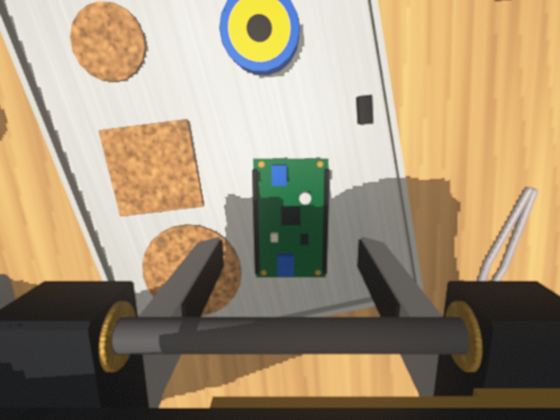

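```bash
python3 - <<'E'
from h import *
w=onz('wrist',[(254,159),(329,159),(327,276),(255,276)],.022);print(w.mean(0),w);a=w[0]-w[3]+w[1]-w[2];print(np.degrees(np.arctan2(a[1],a[0])))
print('sq',onz('wrist',[(99,130),(186,120),(204,206),(120,216)],.008).mean(0),'small',onz('wrist',[108,42],.008),'reel',onz('wrist',[260,28],.024))
E
```

```text
[ 0.59857486 -0.06480732] [[ 0.57692207 -0.01947392]
 [ 0.62785573 -0.02380808]
 [ 0.62145435 -0.11024884]
 [ 0.5680673  -0.10569845]]
84.95064371506304
sq [ 0.50083656 -0.02202597] small [[0.48701028 0.06454912]] reel [[0.5897575  0.06046571]]
```

```bash
python3 -m creep '[{"travel":[1,2,-15],"rotation":[0,0,0]},{"travel":[1,2,-30],"rotation":[0,0,0]},{"travel":[1,2,-45],"rotation":[0,0,0]},{"travel":[1,2,-55],"rotation":[0,0,0]},{"travel":[1,2,-60],"rotation":[0,0,0]}]'
python3 -m creep '[{"travel":[0,0,-2],"rotation":[0,0,0]},{"travel":[0,0,-4],"rotation":[0,0,0]},{"travel":[0,0,-4],"rotation":[0,0,0]},{"travel":[0,0,-4],"rotation":[0,0,0]},{"travel":[0,0,-4],"rotation":[0,0,0]}]'
python3 -m creep '[{"travel":[0,0,0],"rotation":[0,0,0]},{"travel":[0,0,0],"rotation":[0,0,0]},{"travel":[0,0,0],"rotation":[0,0,0]},{"travel":[0,0,0],"rotation":[0,0,0]},{"travel":[0,0,0],"rotation":[0,0,0]}]' 1 15
python3 -m creep '[{"travel":[0,0,0],"rotation":[0,0,0]},{"travel":[0,0,0],"rotation":[0,0,0]},{"travel":[0,0,0],"rotation":[0,0,0]},{"travel":[0,0,0],"rotation":[0,0,0]},{"travel":[0,0,0],"rotation":[0,0,0]}]'
```

```text
time: 23.38
position: [0.5981, -0.0659, 0.015]
ee_rot: [-2.314, -2.125, 0.0]
ft_force: [1.0, 0.6, -0.4]
grip_width: 0.0748
grasp_force: 0.0
time: 23.8
position: [0.5985, -0.0659, 0.012]
ee_rot: [2.313, 2.125, 0.001]
ft_force: [-0.1, -0.0, -0.6]
grip_width: 0.0753
grasp_force: 0.0
time: 24.22
position: [0.5982, -0.0659, 0.0115]
ee_rot: [2.314, 2.125, -0.0]
ft_force: [-0.7, -0.0, 2.7]
grip_width: 0.0527
grasp_force: 15.0
time: 24.63
position: [0.5982, -0.0659, 0.0115]
ee_rot: [2.314, 2.125, -0.0]
ft_force: [-1.7, 0.0, 3.1]
grip_width: 0.053
grasp_force: 15.0
```

```bash
python3 -m creep '[{"travel":[0,0,10],"rotation":[0,0,0]},{"travel":[0,0,35],"rotation":[0,0,0]},{"travel":[0,0,65],"rotation":[0,0,0]},{"travel":[0,0,95],"rotation":[0,0,0]},{"travel":[0,0,120],"rotation":[0,0,0]}]'
for i in 1 2; do python3 -m creep '[{"travel":[-11,-18,0],"rotation":[0,0,-0.1]},{"travel":[-22,-36,0],"rotation":[0,0,-0.2]},{"travel":[-33,-54,0],"rotation":[0,0,-0.3]},{"travel":[-44,-72,0],"rotation":[0,0,-0.4]},{"travel":[-55,-90,0],"rotation":[0,0,-0.5]}]' | sed -n 2,3p; done
python3 -m creep '[{"travel":[0,-10,0],"rotation":[0,0,-0.1]},{"travel":[0,-20,0],"rotation":[0,0,-0.2]},{"travel":[0,-30,0],"rotation":[0,0,-0.3]},{"travel":[0,-40,0],"rotation":[0,0,-0.4]},{"travel":[0,-50,0],"rotation":[0,0,-0.52]}]'
python3 -m creep '[{"travel":[0,0,0],"rotation":[0,0,0]},{"travel":[0,0,0],"rotation":[0,0,0]},{"travel":[0,0,0],"rotation":[0,0,0]},{"travel":[0,0,0],"rotation":[0,0,0]},{"travel":[0,0,0],"rotation":[0,0,0]}]' | sed -n 2,3p
python3 - <<'E'
from h import *
s=get_state();print(s['position'],s['q'])
Rt=cv2.Rodrigues(np.array(s['ee_rot']))[0];print('tool y yaw',np.degrees(np.arctan2(Rt[1,1],Rt[0,1])))
im=optics.camera('wrist');cv2.imwrite('pics/w6.png',im[:,:,::-1])
# brick top from the first top/scene pictures: tan threshold left to view
a=cv2.imread('pics/top0.png')[115:270,395:505];b=cv2.imread('pics/scene0.png')[245:410,90:250]
a=cv2.resize(a,None,fx=3.6,fy=3.6,interpolation=2);b=cv2.resize(b,None,fx=2.4,fy=2.4,interpolation=2)
c=cv2.resize(im[:,:,::-1],(0,0),fx=.0+1,fy=1)
h=max(a.shape[0],b.shape[0]);cv2.imwrite('pics/ab.png',np.hstack([cv2.copyMakeBorder(x,0,h-x.shape[0],0,0,0) for x in(a,b)]))
E
```

```text
time: 25.05
position: [0.5984, -0.0656, 0.1341]
ee_rot: [2.313, 2.125, 0.001]
ft_force: [0.6, 0.1, -0.7]
grip_width: 0.053
grasp_force: 15.0
position: [0.5426, -0.1565, 0.1321]
ee_rot: [2.771, 1.48, 0.001]
position: [0.4876, -0.2465, 0.1321]
ee_rot: [3.051, 0.748, 0.001]
time: 26.3
position: [0.4883, -0.2961, 0.1321]
ee_rot: [-3.141, 0.06, -0.001]
ft_force: [0.3, 0.6, -0.8]
grip_width: 0.053
grasp_force: 15.0
position: [0.4883, -0.2952, 0.1316]
ee_rot: [-3.141, 0.05, -0.0]
[ 0.48829958 -0.29523497  0.13156152] [ 0.57543107  0.40544077 -0.10687828  1.8180743   0.05245659  0.92086622
 -1.15702182]
tool y yaw -91.81175256313685
```

View pics/w6.png

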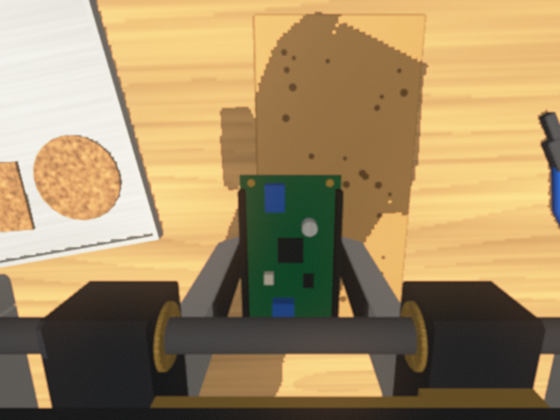

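View pics/ab.png

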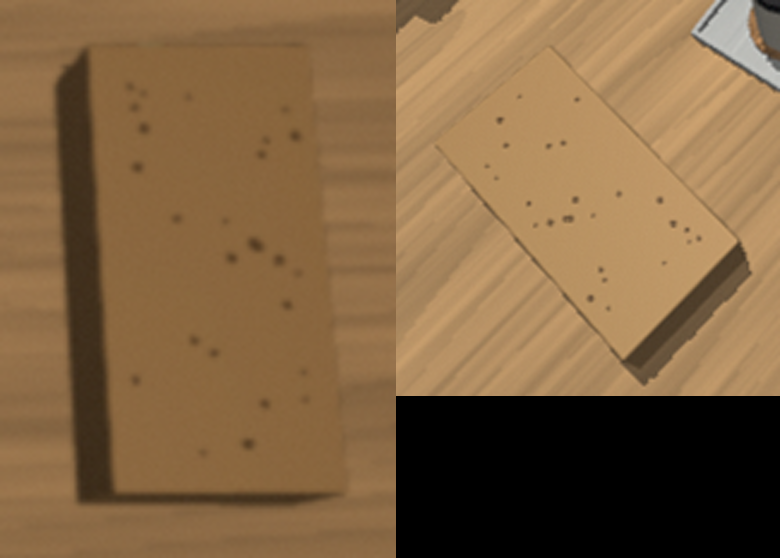

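```bash
python3 - <<'E'
from h import *
t=onz('top',np.array([(89,47),(306,44),(346,493),(113,494)])/3.6+[395,115],.064)
s=onz('scene',np.array([(155,46),(344,240),(226,361),(39,147)])/2.4+[90,245],.064)
w=onz('wrist',[(254,14),(426,15),(404,285),(257,165)],.064)
for x in(t,s,w):print(x.mean(0).round(4),x.round(4).tolist())
b=onz('wrist',[(241,177),(341,177)],.145);print('board far end',b,get_state()['position'])
E
```

```text
[ 0.5093 -0.3274] [[0.6241, -0.2757], [0.6229, -0.3868], [0.3939, -0.3799], [0.3963, -0.2673]]
[ 0.5165 -0.3294] [[0.4052, -0.2687], [0.6309, -0.2759], [0.6269, -0.3898], [0.4028, -0.3833]]
[ 0.5534 -0.3304] [[0.6285, -0.2762], [0.6243, -0.3887], [0.431, -0.384], [0.5298, -0.2727]]
board far end [[ 0.5338731  -0.27259675]
 [ 0.53229245 -0.32178897]] [ 0.48828252 -0.29539391  0.13152571]
```

```bash
python3 -m creep '[{"travel":[12,-16,0],"rotation":[0,0,0]},{"travel":[24,-33,0],"rotation":[0,0,0]},{"travel":[24,-33,-15],"rotation":[0,0,0]},{"travel":[24,-33,-30],"rotation":[0,0,0]},{"travel":[24,-33,-40],"rotation":[0,0,0]}]'
python3 -m creep '[{"travel":[0,0,-6],"rotation":[0,0,0]},{"travel":[0,0,-11],"rotation":[0,0,0]},{"travel":[0,0,-15],"rotation":[0,0,0]},{"travel":[0,0,-18],"rotation":[0,0,0]},{"travel":[0,0,-19],"rotation":[0,0,0]}]'
python3 -m creep '[{"travel":[0,0,0],"rotation":[0,0,0]},{"travel":[0,0,0],"rotation":[0,0,0]},{"travel":[0,0,0],"rotation":[0,0,0]},{"travel":[0,0,0],"rotation":[0,0,0]},{"travel":[0,0,0],"rotation":[0,0,0]}]'
python3 -m creep '[{"travel":[0,0,0],"rotation":[0,0,0]},{"travel":[0,0,0],"rotation":[0,0,0]},{"travel":[0,0,0],"rotation":[0,0,0]},{"travel":[0,0,0],"rotation":[0,0,0]},{"travel":[0,0,0],"rotation":[0,0,0]}]' -0.6
python3 -m creep '[{"travel":[0,0,0],"rotation":[0,0,0]},{"travel":[0,0,0],"rotation":[0,0,0]},{"travel":[0,0,25],"rotation":[0,0,0]},{"travel":[0,0,60],"rotation":[0,0,0]},{"travel":[-20,0,100],"rotation":[0,0,0]}]'
python3 -m creep '[{"travel":[-40,0,30],"rotation":[0,0,0]},{"travel":[-80,0,50],"rotation":[0,0,0]},{"travel":[-80,0,50],"rotation":[0,0,0]},{"travel":[-80,0,50],"rotation":[0,0,0]},{"travel":[-80,0,50],"rotation":[0,0,0]}]' -1
python3 - <<'E'
from h import *
im=optics.camera('wrist');cv2.imwrite('pics/w7.png',im[:,:,::-1]);print(get_state()['position'],get_state()['q'])
E
```

```text
time: 27.18
position: [0.5119, -0.3286, 0.0901]
ee_rot: [-3.14, 0.052, 0.001]
ft_force: [-0.4, 1.1, -0.7]
grip_width: 0.0529
grasp_force: 15.0
time: 27.6
position: [0.5122, -0.3288, 0.0724]
ee_rot: [-3.141, 0.053, -0.0]
ft_force: [0.7, 0.5, -0.1]
grip_width: 0.0526
grasp_force: 15.0
time: 28.02
position: [0.5123, -0.3289, 0.0726]
ee_rot: [3.141, -0.054, 0.0]
ft_force: [-0.7, -0.4, -1.1]
grip_width: 0.0528
grasp_force: 15.0
time: 28.43
position: [0.5122, -0.3288, 0.0724]
ee_rot: [-3.141, 0.054, 0.0]
ft_force: [0.7, 0.1, 0.1]
grip_width: 0.0748
grasp_force: 0.0
time: 28.85
position: [0.495, -0.3276, 0.1699]
ee_rot: [-3.139, 0.05, 0.001]
ft_force: [0.4, 0.6, 0.6]
grip_width: 0.0754
grasp_force: 0.0
time: 29.27
position: [0.4137, -0.329, 0.2201]
ee_rot: [3.141, -0.055, 0.001]
ft_force: [0.7, 0.4, -0.6]
grip_width: 0.0942
grasp_force: 0.0
[ 0.41412871 -0.32860995  0.21945311] [ 0.68688669  0.2333903  -0.08640409  1.83498199  0.02243396  1.0741471
 -1.01246214]
```

View pics/w7.png

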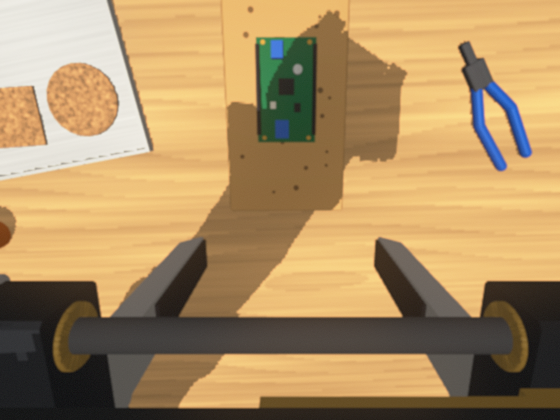

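The wrist view shows the board flat on the brick, at about (287,90), with the brick's near edge at row 210. I'll check the centring.

```bash
python3 - <<'E'
from h import *
k=onz('wrist',[(230,209),(344,210)],.064);b=onz('wrist',[(256,38),(316,38),(315,142),(258,142)],.083)
u=np.array([np.cos(np.radians(-1.9)),np.sin(np.radians(-1.9))]);c=k.mean(0)+.115*u
print('brick',c,'board',b.mean(0),'diff',b.mean(0)-c)
E
```

```text
brick [ 0.5140151  -0.32880764] board [ 0.51091133 -0.3284784 ] diff [-0.00310376  0.00032924]
```

```bash
for i in 1 2 3 4; do python3 -m creep '[{"travel":[0,31,0],"rotation":[0,0,0.086]},{"travel":[0,62,0],"rotation":[0,0,0.172]},{"travel":[0,94,0],"rotation":[0,0,0.258]},{"travel":[1,127,0],"rotation":[0,0,0.344]},{"travel":[1,159,0],"rotation":[0,0,0.4325]}]' | sed -n 2,3p; done
python3 -m creep '[{"travel":[0,0,-20],"rotation":[0,0,0]},{"travel":[0,0,-40],"rotation":[0,0,0]},{"travel":[0,0,-40],"rotation":[0,0,0]},{"travel":[0,0,-40],"rotation":[0,0,0]},{"travel":[0,0,-40],"rotation":[0,0,0]}]' | sed -n 2,3p
python3 -c "
from h import *;s=get_state();print(s['position'],s['ee_rot'],s['q'])
Rt=cv2.Rodrigues(np.array(s['ee_rot']))[0];print('yaw',np.degrees(np.arctan2(Rt[1,1],Rt[0,1])))"
```

```text
position: [0.415, -0.1676, 0.2188]
ee_rot: [-3.077, -0.63, 0.002]
position: [0.4157, -0.0083, 0.2191]
ee_rot: [-2.87, -1.275, 0.001]
position: [0.4164, 0.1509, 0.2191]
ee_rot: [-2.529, -1.861, 0.0]
position: [0.4171, 0.3099, 0.2189]
ee_rot: [-2.071, -2.359, 0.001]
position: [0.4177, 0.3077, 0.1802]
ee_rot: [-2.078, -2.356, -0.0]
[0.41766998 0.30773988 0.18022603] [-2.07757598e+00 -2.35550571e+00 -2.41930964e-04] [-0.0800428   0.33515359 -0.73474117  1.88345999  0.26073013  1.02056437
 -0.79976824]
yaw 7.1748748275516
```

```bash
python3 -m creep '[{"travel":[0,0,-30],"rotation":[0,0,0]},{"travel":[0,0,-60],"rotation":[0,0,0]},{"travel":[0,0,-90],"rotation":[0,0,0]},{"travel":[0,0,-112],"rotation":[0,0,0]},{"travel":[0,0,-120],"rotation":[0,0,0]}]' | sed -n 2p
for i in 1 2; do python3 -m creep '[{"travel":[0,0,0],"rotation":[0,0,0]},{"travel":[0,0,0],"rotation":[0,0,0]},{"travel":[0,0,0],"rotation":[0,0,0]},{"travel":[0,0,0],"rotation":[0,0,0]},{"travel":[0,0,0],"rotation":[0,0,0]}]' 1 25; done
python3 -m creep '[{"travel":[0,0,10],"rotation":[0,0,0]},{"travel":[0,0,30],"rotation":[0,0,0]},{"travel":[0,0,60],"rotation":[0,0,0]},{"travel":[4,-19,60],"rotation":[0,0,0]},{"travel":[11,-49,60],"rotation":[0,0,0]}]' | sed -n 2p
python3 -m creep '[{"travel":[8,-35,0],"rotation":[0,0,0]},{"travel":[17,-70,0],"rotation":[0,0,0]},{"travel":[26,-105,0],"rotation":[0,0,0]},{"travel":[34,-140,0],"rotation":[0,0,0]},{"travel":[42,-175,0],"rotation":[0,0,0]}]' | sed -n 2p
python3 -m creep '[{"travel":[8,-35,0],"rotation":[0,0,0]},{"travel":[17,-70,0],"rotation":[0,0,0]},{"travel":[26,-105,0],"rotation":[0,0,0]},{"travel":[34,-140,0],"rotation":[0,0,0]},{"travel":[42,-175,0],"rotation":[0,0,0]}]' | sed -n 2p
python3 -m creep '[{"travel":[3,-10,0],"rotation":[0,0,0]},{"travel":[3,-10,-10],"rotation":[0,0,0]},{"travel":[3,-10,-22],"rotation":[0,0,0]},{"travel":[3,-10,-34],"rotation":[0,0,0]},{"travel":[3,-10,-42],"rotation":[0,0,0]}]'
python3 -m creep '[{"travel":[0,0,-4],"rotation":[0,0,0]},{"travel":[0,0,-7],"rotation":[0,0,0]},{"travel":[0,0,-10],"rotation":[0,0,0]},{"travel":[0,0,-12],"rotation":[0,0,0]},{"travel":[0,0,-12],"rotation":[0,0,0]}]'
```

```text
position: [0.4172, 0.3066, 0.058]
time: 32.23
position: [0.4182, 0.3074, 0.0608]
ee_rot: [2.078, 2.355, 0.002]
ft_force: [-0.1, 0.1, -0.3]
grip_width: 0.0642
grasp_force: 0.0
time: 32.65
position: [0.4182, 0.3075, 0.0606]
ee_rot: [2.078, 2.355, 0.002]
ft_force: [-0.5, -1.4, 9.7]
grip_width: 0.0617
grasp_force: 25.0
position: [0.4285, 0.2605, 0.1219]
position: [0.4707, 0.0814, 0.1205]
position: [0.5127, -0.0937, 0.1205]
time: 34.32
position: [0.5147, -0.1003, 0.076]
ee_rot: [-2.075, -2.356, 0.001]
ft_force: [-0.4, 0.6, -1.9]
grip_width: 0.0619
grasp_force: 25.0
time: 34.73
position: [0.5158, -0.1017, 0.0657]
ee_rot: [2.078, 2.356, 0.0]
ft_force: [1.0, -0.0, -2.2]
grip_width: 0.0616
grasp_force: 25.0
```

```bash
python3 -m creep '[{"travel":[0,0,0],"rotation":[0,0,0]},{"travel":[0,0,0],"rotation":[0,0,0]},{"travel":[0,0,0],"rotation":[0,0,0]},{"travel":[0,0,0],"rotation":[0,0,0]},{"travel":[0,0,0],"rotation":[0,0,0]}]' -1
python3 -m creep '[{"travel":[0,0,0],"rotation":[0,0,0]},{"travel":[0,0,0],"rotation":[0,0,0]},{"travel":[0,0,40],"rotation":[0,0,0]},{"travel":[0,0,80],"rotation":[0,0,0]},{"travel":[0,0,115],"rotation":[0,0,0]}]' | sed -n 2p
for i in 1 2; do python3 -m creep '[{"travel":[9,35,0],"rotation":[0,0,0]},{"travel":[18,70,0],"rotation":[0,0,0]},{"travel":[27,105,0],"rotation":[0,0,0]},{"travel":[36,140,0],"rotation":[0,0,0]},{"travel":[45,175,0],"rotation":[0,0,0]}]' | sed -n 2p; done
python3 -m creep '[{"travel":[5,17,0],"rotation":[0,0,0]},{"travel":[10,34,0],"rotation":[0,0,0]},{"travel":[10,34,0],"rotation":[0,0,0]},{"travel":[10,34,0],"rotation":[0,0,0]},{"travel":[10,34,0],"rotation":[0,0,0]}]' | sed -n 2p
python3 -m creep '[{"travel":[0,0,0],"rotation":[0,0,0]},{"travel":[0,0,0],"rotation":[0,0,0]},{"travel":[0,0,0],"rotation":[0,0,0]},{"travel":[0,0,0],"rotation":[0,0,0]},{"travel":[0,0,0],"rotation":[0,0,0]}]' | sed -n 2p
```

```text
time: 35.15
position: [0.5156, -0.1019, 0.0658]
ee_rot: [2.078, 2.356, -0.0]
ft_force: [0.3, 0.3, -0.0]
grip_width: 0.0914
grasp_force: 0.0
position: [0.5154, -0.1014, 0.1826]
position: [0.5607, 0.0747, 0.1809]
position: [0.6057, 0.2498, 0.1806]
position: [0.6155, 0.2813, 0.1805]
position: [0.6156, 0.2818, 0.1808]
```

```bash
python3 -m creep '[{"travel":[1,0,-30],"rotation":[0,0,0]},{"travel":[1,0,-60],"rotation":[0,0,0]},{"travel":[1,0,-90],"rotation":[0,0,0]},{"travel":[1,0,-112],"rotation":[0,0,0]},{"travel":[1,0,-120],"rotation":[0,0,0]}]' | sed -n 2p
for i in 1 2; do python3 -m creep '[{"travel":[0,0,0],"rotation":[0,0,0]},{"travel":[0,0,0],"rotation":[0,0,0]},{"travel":[0,0,0],"rotation":[0,0,0]},{"travel":[0,0,0],"rotation":[0,0,0]},{"travel":[0,0,0],"rotation":[0,0,0]}]' 1 25; done
python3 -m creep '[{"travel":[0,0,10],"rotation":[0,0,0]},{"travel":[0,0,30],"rotation":[0,0,0]},{"travel":[0,0,60],"rotation":[0,0,0]},{"travel":[-8,-20,60],"rotation":[0,0,0]},{"travel":[-20,-50,60],"rotation":[0,0,0]}]' | sed -n 2p
python3 -m creep '[{"travel":[-13,-33,0],"rotation":[0,0,0]},{"travel":[-26,-66,0],"rotation":[0,0,0]},{"travel":[-39,-99,0],"rotation":[0,0,0]},{"travel":[-52,-132,0],"rotation":[0,0,0]},{"travel":[-65,-165,0],"rotation":[0,0,0]}]' | sed -n 2p
python3 -m creep '[{"travel":[-12,-32,0],"rotation":[0,0,0]},{"travel":[-22,-64,0],"rotation":[0,0,0]},{"travel":[-31,-84,0],"rotation":[0,0,0]},{"travel":[-31,-84,-12],"rotation":[0,0,0]},{"travel":[-31,-84,-24],"rotation":[0,0,0]}]' | sed -n 2p
python3 -m creep '[{"travel":[0,0,-9],"rotation":[0,0,0]},{"travel":[0,0,-16],"rotation":[0,0,0]},{"travel":[0,0,-22],"rotation":[0,0,0]},{"travel":[0,0,-25],"rotation":[0,0,0]},{"travel":[0,0,-27],"rotation":[0,0,0]}]'
python3 -m creep '[{"travel":[0,0,-1],"rotation":[0,0,0]},{"travel":[0,0,-2],"rotation":[0,0,0]},{"travel":[0,0,-3],"rotation":[0,0,0]},{"travel":[0,0,-3],"rotation":[0,0,0]},{"travel":[0,0,-3],"rotation":[0,0,0]}]'
```

```text
position: [0.6151, 0.2812, 0.0573]
time: 38.07
position: [0.6171, 0.2824, 0.062]
ee_rot: [2.078, 2.355, 0.002]
ft_force: [-0.4, 0.3, -0.4]
grip_width: 0.0642
grasp_force: 0.0
time: 38.48
position: [0.6167, 0.2823, 0.0611]
ee_rot: [2.078, 2.356, 0.0]
ft_force: [-1.2, -0.9, 5.7]
grip_width: 0.0516
grasp_force: 24.9
position: [0.5967, 0.2349, 0.1227]
position: [0.5306, 0.0657, 0.1211]
position: [0.5007, -0.0182, 0.097]
time: 40.15
position: [0.5005, -0.0162, 0.0692]
ee_rot: [-2.077, -2.356, 0.0]
ft_force: [0.6, -0.2, -2.7]
grip_width: 0.0511
grasp_force: 24.9
time: 40.57
position: [0.5007, -0.0169, 0.0669]
ee_rot: [2.078, 2.356, 0.0]
ft_force: [-1.3, 0.7, -2.6]
grip_width: 0.0511
grasp_force: 24.9
```

```bash
python3 -m creep '[{"travel":[0,0,-1],"rotation":[0,0,0]},{"travel":[0,0,-1],"rotation":[0,0,0]},{"travel":[0,0,-1],"rotation":[0,0,0]},{"travel":[0,0,-1],"rotation":[0,0,0]},{"travel":[0,0,-1],"rotation":[0,0,0]}]' | sed -n '2p;4p'
python3 -m creep '[{"travel":[0,0,0],"rotation":[0,0,0]},{"travel":[0,0,0],"rotation":[0,0,0]},{"travel":[0,0,0],"rotation":[0,0,0]},{"travel":[0,0,0],"rotation":[0,0,0]},{"travel":[0,0,0],"rotation":[0,0,0]}]' -1 | sed -n '2p;4,6p'
python3 -m creep '[{"travel":[0,0,0],"rotation":[0,0,0]},{"travel":[0,0,0],"rotation":[0,0,0]},{"travel":[0,0,40],"rotation":[0,0,0]},{"travel":[0,0,80],"rotation":[0,0,0]},{"travel":[0,0,115],"rotation":[0,0,0]}]' | sed -n 2p
for i in 1 2; do python3 -m creep '[{"travel":[1,31,0],"rotation":[0,0,0]},{"travel":[3,62,0],"rotation":[0,0,0]},{"travel":[5,93,0],"rotation":[0,0,0]},{"travel":[7,124,0],"rotation":[0,0,0]},{"travel":[8,156,0],"rotation":[0,0,0]}]' | sed -n 2p; done
python3 -m creep '[{"travel":[0,0,0],"rotation":[0,0,0]},{"travel":[0,0,0],"rotation":[0,0,0]},{"travel":[0,0,0],"rotation":[0,0,0]},{"travel":[0,0,0],"rotation":[0,0,0]},{"travel":[0,0,0],"rotation":[0,0,0]}]' | sed -n 2p
```

```text
position: [0.5005, -0.0169, 0.0659]
ft_force: [-2.8, -1.0, 6.6]
position: [0.5006, -0.0168, 0.0657]
ft_force: [0.1, -0.1, 0.1]
grip_width: 0.0814
grasp_force: 0.0
position: [0.5003, -0.0164, 0.1825]
position: [0.5085, 0.1403, 0.1808]
position: [0.5166, 0.2964, 0.1806]
position: [0.517, 0.2939, 0.1807]
```

```bash
python3 -m creep '[{"travel":[0,1,-30],"rotation":[0,0,0]},{"travel":[0,1,-60],"rotation":[0,0,0]},{"travel":[0,1,-90],"rotation":[0,0,0]},{"travel":[0,1,-113],"rotation":[0,0,0]},{"travel":[0,1,-122],"rotation":[0,0,0]}]' | sed -n 2p
for i in 1 2; do python3 -m creep '[{"travel":[0,0,0],"rotation":[0,0,0]},{"travel":[0,0,0],"rotation":[0,0,0]},{"travel":[0,0,0],"rotation":[0,0,0]},{"travel":[0,0,0],"rotation":[0,0,0]},{"travel":[0,0,0],"rotation":[0,0,0]}]' 1 20; done
python3 -m creep '[{"travel":[0,0,15],"rotation":[0,0,0]},{"travel":[0,0,35],"rotation":[0,0,0]},{"travel":[0,0,60],"rotation":[0,0,0]},{"travel":[-4,-25,60],"rotation":[0,0,0]},{"travel":[-8,-54,60],"rotation":[0,0,0]}]' | sed -n 2p
python3 -m creep '[{"travel":[-4,-35,0],"rotation":[0,0,0]},{"travel":[-9,-70,0],"rotation":[0,0,0]},{"travel":[-14,-105,0],"rotation":[0,0,0]},{"travel":[-19,-140,0],"rotation":[0,0,0]},{"travel":[-22,-165,0],"rotation":[0,0,0]}]' | sed -n 2p
python3 -m creep '[{"travel":[-2,-10,0],"rotation":[0,0,0]},{"travel":[-2,-10,-12],"rotation":[0,0,0]},{"travel":[-2,-10,-24],"rotation":[0,0,0]},{"travel":[-2,-10,-36],"rotation":[0,0,0]},{"travel":[-2,-10,-44],"rotation":[0,0,0]}]' | sed -n 2p
python3 -m creep '[{"travel":[0,0,-4],"rotation":[0,0,0]},{"travel":[0,0,-7],"rotation":[0,0,0]},{"travel":[0,0,-9],"rotation":[0,0,0]},{"travel":[0,0,-10],"rotation":[0,0,0]},{"travel":[0,0,-10],"rotation":[0,0,0]}]'
```

```text
position: [0.5156, 0.2943, 0.0558]
time: 43.9
position: [0.5172, 0.2963, 0.0599]
ee_rot: [2.078, 2.355, 0.002]
ft_force: [-0.2, -0.5, 0.5]
grip_width: 0.0642
grasp_force: 0.0
time: 44.32
position: [0.5166, 0.2962, 0.0587]
ee_rot: [2.078, 2.356, -0.0]
ft_force: [0.5, 1.0, 1.0]
grip_width: 0.0356
grasp_force: 20.0
position: [0.5086, 0.2438, 0.121]
position: [0.4859, 0.0743, 0.1195]
position: [0.4839, 0.0685, 0.0729]
time: 45.98
position: [0.4846, 0.0673, 0.0647]
ee_rot: [2.078, 2.356, 0.0]
ft_force: [-0.4, -0.1, -0.9]
grip_width: 0.036
grasp_force: 20.0
```

Original grip was (0.4852, 0.0661), so nudge 1 mm back, lower 1 mm, release and back off.

```bash
python3 -m creep '[{"travel":[0,-1,0],"rotation":[0,0,0]},{"travel":[0,-1,-1],"rotation":[0,0,0]},{"travel":[0,-1,-1],"rotation":[0,0,0]},{"travel":[0,-1,-1],"rotation":[0,0,0]},{"travel":[0,-1,-1],"rotation":[0,0,0]}]' | sed -n '2p;4p'
python3 -m creep '[{"travel":[0,0,0],"rotation":[0,0,0]},{"travel":[0,0,0],"rotation":[0,0,0]},{"travel":[0,0,0],"rotation":[0,0,0]},{"travel":[0,0,0],"rotation":[0,0,0]},{"travel":[0,0,0],"rotation":[0,0,0]}]' -1 | sed -n '2p;4,6p'
python3 -m creep '[{"travel":[0,0,0],"rotation":[0,0,0]},{"travel":[0,0,0],"rotation":[0,0,0]},{"travel":[0,0,40],"rotation":[0,0,0]},{"travel":[0,0,80],"rotation":[0,0,0]},{"travel":[0,0,120],"rotation":[0,0,0]}]' | sed -n 2p
for i in 1 2; do python3 -m creep '[{"travel":[0,32,8],"rotation":[0,0,0]},{"travel":[0,64,16],"rotation":[0,0,0]},{"travel":[0,96,24],"rotation":[0,0,0]},{"travel":[0,128,32],"rotation":[0,0,0]},{"travel":[0,140,40],"rotation":[0,0,0]}]' | sed -n 2p; done
python3 - <<'E'
from h import *
ims=[]
for c in('top','scene'):
    im=optics.camera(c);cv2.imwrite(f'pics/{c}9.png',im[:,:,::-1])
    for t,z in [('spray_can',.008),('coaster_square',.004),('wide_jar',.008),('coaster_large',.004),('slim_bottle',.008),('coaster_small',.004),('solder_reel',.004),('board',.064),('brick',0)]:
        print(c,t,[(round(d['p'],2),np.round(d['xy']).tolist(),onz(c,d['xy'],z).round(3).tolist()) for d in nets.place_of(c,t)[:2]])
a=cv2.imread('pics/top9.png')[120:240,190:370];b=cv2.imread('pics/scene9.png')[150:300,225:360];o=cv2.imread('pics/scene0.png')[150:300,225:360];p=cv2.imread('pics/top0.png')[120:240,190:370]
r=lambda x,h:cv2.resize(x,(int(x.shape[1]*h/x.shape[0]),h),interpolation=2)
A=np.vstack([r(p,240),r(a,240)]);B=np.vstack([r(o,240*1),r(b,240)])
cv2.imwrite('pics/fin.png',cv2.resize(np.hstack([A,B]),None,fx=1.25,fy=1.25))
E
```

```text
position: [0.4846, 0.0661, 0.0638]
ft_force: [0.0, -0.0, -1.1]
position: [0.4846, 0.0662, 0.0637]
ft_force: [-0.5, -0.3, 0.8]
grip_width: 0.0653
grasp_force: 0.0
position: [0.4838, 0.0666, 0.185]
position: [0.4837, 0.2103, 0.2245]
position: [0.4833, 0.3499, 0.264]
top spray_can [(0.93, [284.0, 206.0], [[0.496, -0.022]])]
top coaster_square [(0.73, [281.0, 203.0], [[0.502, -0.017]]), (0.3, [283.0, 207.0], [[0.495, -0.021]])]
top wide_jar [(0.72, [325.0, 198.0], [[0.509, -0.102]]), (0.46, [242.0, 159.0], [[0.591, 0.057]])]
top coaster_large [(0.55, [327.0, 196.0], [[0.513, -0.105]])]
top slim_bottle [(0.86, [238.0, 212.0], [[0.485, 0.065]]), (0.84, [257.0, 272.0], [[0.372, 0.031]])]
top coaster_small [(0.46, [235.0, 212.0], [[0.487, 0.071]])]
top solder_reel [(0.76, [243.0, 161.0], [[0.587, 0.054]])]
top board [(0.94, [455.0, 184.0], [[0.517, -0.33]])]
top brick [(0.72, [442.0, 195.0], [[0.51, -0.329]]), (0.16, [286.0, 207.0], [[0.495, -0.027]])]
scene spray_can [(0.67, [274.0, 223.0], [[0.5, -0.022]]), (0.3, [295.0, 196.0], [[0.489, 0.063]])]
scene coaster_square [(0.51, [274.0, 222.0], [[0.496, -0.019]])]
scene wide_jar [(0.8, [254.0, 253.0], [[0.516, -0.106]])]
scene coaster_large [(0.57, [253.0, 255.0], [[0.518, -0.109]]), (0.19, [364.0, 145.0], [[0.52, 0.295]])]
scene slim_bottle [(0.88, [293.0, 194.0], [[0.483, 0.063]]), (0.78, [263.0, 155.0], [[0.353, 0.1]])]
scene coaster_small [(0.47, [294.0, 197.0], [[0.488, 0.061]])]
scene solder_reel [(0.73, [328.0, 224.0], [[0.592, 0.059]])]
scene board [(0.75, [169.0, 324.0], [[0.516, -0.328]])]
scene brick [(0.96, [175.0, 330.0], [[0.511, -0.326]])]
```

View pics/fin.png

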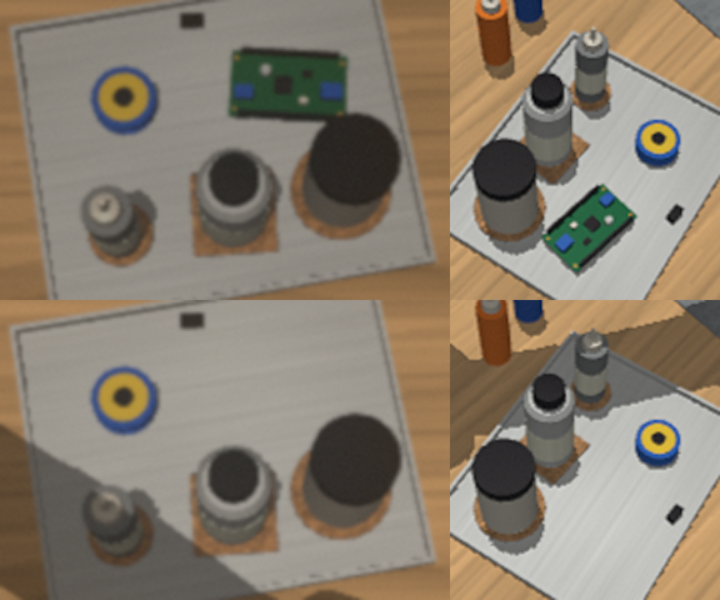

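In the before and after views the containers match in both cameras: can at (284,206), jar at (325,198) and bottle at (238,212) in the top picture. The reel at (243,161) has not moved and the board is on the brick, so I'm handing in.

```bash
python3 -c "
from workcell import order
print(order.close_job())"
```

```text
the job is handed in; nothing more can be done
None
```

I handed the job in at about 48 s of the 141 s allowed; no verdict came back. By the last camera check the board is pins down, about 3 mm off the brick's centre. The can, jar and bottle stand back on their own coasters, matching their start positions to within a few mm, and the solder reel is where it was.

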